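Hold an aluminium angle home in the drilling jig

TASK

Lift the hinged clear cover of the blue drilling jig until it rests back on its stop and stays open by itself. Then slide the aluminium angle along the bed until its end is against the orange stop block, and press it with one firm diagonal push of the fingers, against the dark fence and down on the bed together, square and flat, so that it can be drilled. The job ends holding: finish while still pushing it like that, do not let go, and do not disturb the counter, the screwdriver or the glue bottle.

Things in the scene. Friction and masses are not known exactly. Their poses are not given: they have to be found in the camera images.
- drill_jig: blue jig fixed to the bench, open at the front, with a hinged cover. Origin on the bench below the fence face; x to the jig's rear (away from the robot at yaw 0), y left along the fence, z up. Side cheeks, 8 mm thick, 55 mm high, outer faces at y = -153 and +128 mm; rear wall at x = 40 to 50 mm. All its parts are fixed in this frame.
- jig_bed: flat aluminium bed of the jig, 132 x 265 x 12 mm, origin and axes as the jig; top at z = 12 mm, front edge at x = -90 mm
- jig_fence: dark steel fence block on the bed, 24 x 120 x 34 mm, axes as the jig. Origin on the bed top at the middle of its front face, which looks to -x: jig x = 0, y = +30, z = 12 mm. It spans jig y = -30 to +90 mm; right of that the bed is clear back to the rear wall
- jig_stop: orange stop block on the bed at the left end of the fence, 60 x 24 x 34 mm, axes as the jig. Its stop face looks to -y. Origin on the bed top where the planes of stop face and fence face meet: jig x = 0, y = +90, z = 12 mm; the block reaches from x = -64 to -4 mm
- cover (a joint): cover angle, rad: 0 shut (flat on the cheeks, over the whole jig), 1.85 resting back on its stop lugs. Grey frame with clear window, 130 deep, 281 wide, 6 mm thick, 0.25 kg, freely hinged at its rear edge: from below about 1.57 it falls shut, beyond that it falls back on the stop
- cover_handle (a point): middle of the cover's black round grip bar, 12 mm thick, 100 mm between its end brackets, along jig y, its axis 50 mm in front of the cover's front edge (44 mm gap for a finger); 180 mm from the hinge axis and 58 mm above the bench when shut; moves with the cover
- cover_hinge (a point): point of the hinge axis opposite the middle of the grip bar: jig x = 45, y = -12.5, z = 58 mm; the axis runs along jig y
- angle: workpiece: loose bright metal L profile, 130 mm long, about 0.15 kg. Flat leg on the bed, 60 wide, 5 thick; upright leg 22 high, 5 thick along its rear. Origin at mid-heel (lower rear edge), x rearward out of the upright leg's back, y along it, z up. Home: origin at jig x 0, y +25, z 12 mm. Push in the inner corner: about 10 to 15 N down and as much or more to the fence (friction about 0.6)
- angle_end (a point): left (+y) end of the angle's heel edge, 65 mm from its origin; on the stop face when home. The angle starts 8 to 22 mm off the fence, some 20 to 45 mm off the stop, turned up to 0.12 rad. Pushed high on its upright leg it can tip; pushed low, or with a finger just above the flat leg, it slides and squares up to the fence
- counter: white round tally counter, 46 mm across, 32 mm high, loose on the bench left of the jig; origin at the centre of its underside; leave it alone
- driver_red: red screwdriver, 189 mm long, 29 mm thick, loose on the bench left of the jig; origin under its middle, y along its length; leave it alone
- glue_bottle: white glue bottle with a red tip, 42 mm across, 119 mm high, standing loose at the left; origin at the centre of its underside; leave it alone
Not all that is in view belongs to the job. Several things have the shape of the angle; the one meant has the colours described above.

How it is judged:
By the outcome, as a careful person would: the job done as asked, in the order asked, and still so for the second after the job is handed in, while the arm keeps its last pose, push and grip.
It also fails if it takes over 64 s, if anything falls off the work surface, if the arm or the gripper's body presses on something with over 40 N, if the wrist force passes 120 N, or if a joint passes its speed limit or range.

ROBOT

A 6-joint arm with a two-finger parallel gripper is mounted at the origin on the work surface; the furniture and walls round the work are solid. World frame = base frame: x ahead of the robot, y to its left, z up, the work surface at z = 0. Lengths are in m, angles in rad, forces in N, time in s.
With the tool pointing down it reaches from about 0.25 to 0.775 m from the base axis. Payload 4 kg.
Tool frame: the origin (TCP) lies at the very end of the fingers, on their centre line; the grasp point (between the pads) lies 19 mm behind it (robot.grip_point_offset is the distance from the TCP to the grasp point, in m); z points along the fingers, y is the line along which they close (so a half turn about z gives the same grasp; the last joint's range is limited). The gripper opens to 94 mm and grips with 3 to 60 N. Pads are 16 mm wide; open, the fingers measure 119 mm over their backs; the gripper's body (75 mm by 177 mm) begins 78 mm behind the grasp point.
Start: joints at [1.241, 0.087, 1.371, -0, 1.684, -0.103], TCP at [0.124, 0.536, 0.206] pointing down, gripper open.
Joint ranges: [-3.1, 3.1], [-0.76, 2.03], [0.27, 2.55], [-1.08, 4.22], [0.17, 2.65], [-2.57, 2.57]. Speed limits (rad/s): [2.79, 2.79, 3.14, 3.14, 3.14, 3.14].

INTERFACE

Orientations are given as a unit quaternion [w, x, y, z].
In Python, from bench import robot, imaging gives the robot as it stands.
- The arm moves only by the shell command python3 -m pendant 'ROWS' [OPENING]. ROWS is JSON, a list of rows, each an object of numbers: "tx", "ty", "tz": the shift along the tool's x, y, z in cm; "turn": the turn about the tool's z in degrees. In form: [{"tx": .., "ty": .., "tz": .., "turn": ..}, ...]. A call has 1 to 10 rows; each row is the pose to reach, as a shift and turn from the pose commanded when the call began, along the tool's axes at that moment; what a row does not reach only later rows make up. A row lasts 1/8 s, in which the tool goes at most 62.5 mm and 10.7 degrees, less where a joint would pass 70% of its speed; a pose out of reach is approached as far as the arm can. A call with a gripper value outside its range is refused whole. OPENING is the finger opening in cm, from 0 to 9.4, set as the call begins (- or left out, the last holds). The fingers move at their own pace and stop on an object; the grip force is fixed at half the most. Time passes only in rows, so rows that repeat a pose let the fingers close. It gives the time, the measured TCP pose, the force, the opening and the grip force at its end, in the units of the state.
- robot.get_obs(): the state, without advancing time (a new reading comes with each control period).
- imaging.read_camera(name): name is "scene" or "top" or "wrist"; returns a dict with "pixels" (384x512x3 uint8, red, green, blue), "range_z" (384x512 float32, m along the optical axis (not along the pixel's ray), 0 where there is no reading), "fx", "fy", "cx", "cy" (pixels), "dist_coeffs" ([k1, k2, p1, p2, k3] as OpenCV has them; the pictures are not rectified), "extrinsics" (4x4, takes a point from camera to world coordinates). Camera axes: x right, y up, looking along -z (the intrinsics and any distortion apply to the point x, -y, -z); pixel columns grow to the right and rows downward; lengths in m; the calibration is good to about 2 mm. A picture is of the moment at which its call begins.
- robot.close_job(): hands the job in; it is judged then, once.
The state is a dict: "clock": time; "joints": joint angles; "qd": joint speeds; "tau": joint torques, N m; "tool_pos": TCP position; "tool_rot": TCP orientation; "contact_force": force on the tool from outside, world axes, zero at the start; "ft_torque": the same for the moment, N m; "opening": finger opening in m; "gripper_force": force on a finger pad.
Only numpy, scipy, OpenCV 4.12 (cv2) and the standard library are available. Lean on these libraries where they do the work, as an engineer would, in place of code of your own. Each camera call takes 0.05 s, during which the arm holds its last target. There are 200 camera calls.

## Working session

There is one attempt and no reset: what is moved stays moved. The work goes in short steps, Python scripts to look and compute and a shell command to move; the robot and the scene stay as the last step left them, time stands still between calls to the robot, and variables do not carry over. Pictures are saved under pics/ and viewed, at most 10 in all, crops included, and the job is handed in when it is done.

```bash
ls; mkdir -p pics; cat > h.py <<'E'
import numpy as np, cv2
from bench import robot, imaging
from scipy.spatial.transform import Rotation as R
def cam(n): return imaging.read_camera(n)
def save(c,f): cv2.imwrite('pics/'+f,c['pixels'][:,:,::-1])
def ray(c,uv):
    K=np.array([[c['fx'],0,c['cx']],[0,c['fy'],c['cy']],[0,0,1]]);uv=np.array(uv,float).reshape(-1,1,2)
    p=cv2.undistortPoints(uv,K,np.array(c['dist_coeffs'],float)).reshape(-1,2)
    T=np.array(c['extrinsics']);d=np.c_[p[:,0],-p[:,1],-np.ones(len(p))]
    return T[:3,3],d@T[:3,:3].T
def plane(c,uv,z):
    o,d=ray(c,uv);return o+d*((z-o[2])/d[:,2])[:,None]
def depth(c,uv):
    o,d=ray(c,uv);uv=np.array(uv,int).reshape(-1,2)
    return o+d*c['range_z'][uv[:,1],uv[:,0]][:,None]
E
python3 - <<'E'
from h import *
a=cam('scene');b=cam('top')
save(a,'scene.png');save(b,'top.png')
np.save('top.npy',b,allow_pickle=True);np.save('scene.npy',a,allow_pickle=True)
print(robot.get_obs())
for c in(a,b):print(c['extrinsics'],c['fx'])
E
```

```text
pics
{'clock': 0.1, 'joints': array([ 1.24087617e+00,  8.78829262e-02,  1.37207926e+00, -3.74275811e-05,
        1.68359804e+00, -1.03087389e-01]), 'qd': array([-0.00161177, -0.00164666, -0.00386425,  0.00114472, -0.0007232 ,
        0.00112636]), 'tau': array([ 1.83424745e-03, -3.41253126e+01, -3.03301370e+01,  7.19982921e-02,
        3.04565358e-02, -1.01159005e-04]), 'tool_pos': array([0.12354234, 0.53544399, 0.20443233]), 'tool_rot': array([-1.93170594e-04,  1.13175409e-01,  9.93574536e-01, -9.64814160e-04]), 'contact_force': array([-0.1315687 , -0.2111586 , -0.30144298]), 'ft_torque': array([ 0.02378507, -0.01735898, -0.01800233]), 'gripper_force': 0.0, 'opening': 0.09423152439236997}
[[ 0.71570744  0.25685669 -0.6494517  -0.13843133]
 [-0.69800974  0.29416619 -0.65287721 -0.60973526]
 [ 0.02335085  0.92059268  0.38982541  0.42453826]
 [ 0.          0.          0.          1.        ]] 412.97529374856055
[[-0.02418443  0.98808134 -0.15202097  0.25875035]
 [-0.99968658 -0.02291856  0.01007391 -0.01130146]
 [ 0.00646974  0.15221696  0.98832593  1.36917022]
 [ 0.          0.          0.          1.        ]] 474.84911131335826
```

View pics/scene.png

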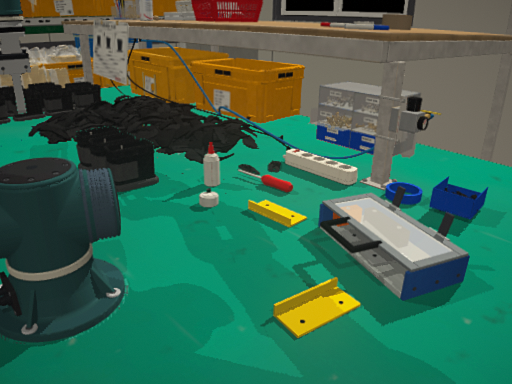

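View pics/top.png

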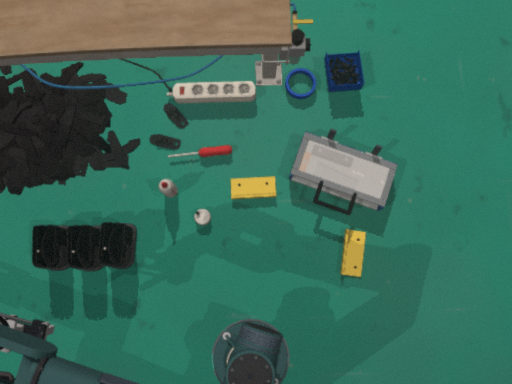

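The scene picture shows the jig at about (390,240), grip bar at (350,235). The top picture shows the jig at (343,170), bar (334,203), bottle (167,187), counter (203,217) and driver (215,152). Things that could be taken for the angle are the yellow L profiles at top (253,187) and (353,253). The bright metal one must be under the cover, near (345,172). A crop will check this.

```bash
python3 - <<'E'
from h import *
b=np.load('top.npy',allow_pickle=True).item()
cv2.imwrite('pics/crop.png',cv2.resize(b['pixels'][120:225,275:410,::-1],None,fx=5.5,fy=5.5,interpolation=cv2.INTER_CUBIC))
u,v=np.meshgrid(np.arange(275,410),np.arange(120,225));uv=np.c_[u.ravel(),v.ravel()]
P=depth(b,uv);m=(P[:,2]>.045)&(P[:,2]<.075)
M=np.zeros(b['pixels'].shape[:2],np.uint8);M[uv[m][:,1],uv[m][:,0]]=255
M=cv2.morphologyEx(M,cv2.MORPH_OPEN,np.ones((5,5)))
cs=max(cv2.findContours(M,0,2)[0],key=cv2.contourArea)
pts=plane(b,cs.reshape(-1,2),.06)[:,:2]
r=cv2.minAreaRect((pts*1000).astype(np.float32));print(r,cv2.boxPoints(r))
print(np.percentile(P[m][:,2],[5,50,95]))
# handle: dark pixels
px=b['pixels'].reshape(384,512,3)[uv[:,1],uv[:,0]].max(1)
d=(px<45)&(uv[:,1]>175);h=plane(b,uv[d],.058)
r=cv2.minAreaRect((h[:,:2]*1000).astype(np.float32));print(d.sum(),r,cv2.boxPoints(r))
E
```

```text
((525.9649047851562, -280.26727294921875), (283.087890625, 143.16049194335938), 69.67747497558594) [[ 409.68152 -388.14032]
 [ 543.93066 -437.8606 ]
 [ 642.2483  -172.39423]
 [ 507.99915 -122.67395]]
[0.05493499 0.05977362 0.06477276]
203 ((439.7923583984375, -247.38221740722656), (108.01896667480469, 61.191436767578125), 68.07743835449219) [[ 391.24442 -286.06323]
 [ 448.01108 -308.90924]
 [ 488.3403  -208.7012 ]
 [ 431.57364 -185.8552 ]]
```

View pics/crop.png

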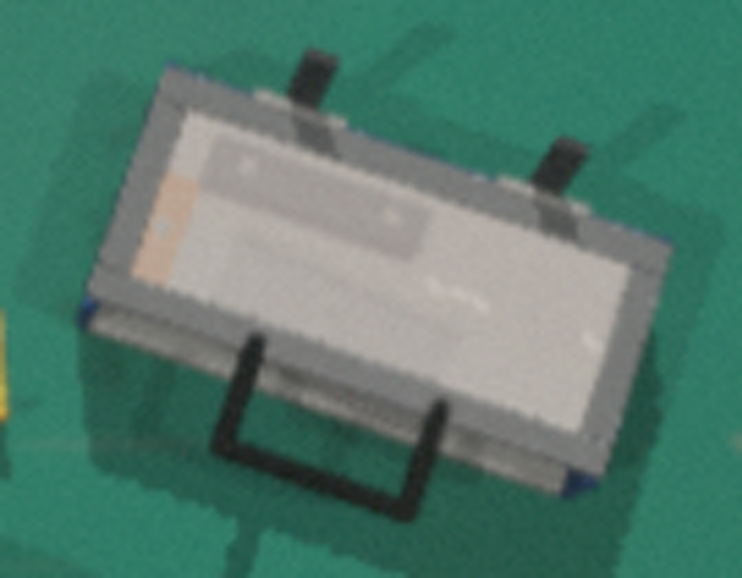

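The crop shows the grey cover with the angle faint under its window: dark fence at (310,200), orange stop at (165,230), bar from (222,448) to (405,512). The yellow profiles are decoys. Next I'll work out the jig pose.

```bash
cat >> h.py <<'E'
def tooldelta(target,yaw_y=None):
    o=robot.get_obs();w,x,y,z=o['tool_rot'];r=R.from_quat([x,y,z,w])
    d=r.inv().apply(np.array(target)-o['tool_pos'])*100
    ya=np.degrees(np.arctan2(*r.as_matrix()[[1,0],1]))
    print('delta cm',d.round(2),'tool y angle',ya.round(2),'turn',None if yaw_y is None else (ya-yaw_y).round(2),'t',o['clock'],'F',o['contact_force'].round(1))
E
python3 - <<'E'
from h import *
b=np.load('top.npy',allow_pickle=True).item()
q=lambda p:[[275+x/5.5-.4,120+y/5.5-.4] for x,y in p]
C=plane(b,q([(170,70),(670,242),(605,470),(92,300)]),.061)[:,:2] # RL, RR, FR, FL
print(C,[np.linalg.norm(C[i]-C[i-1]) for i in range(4)])
J=np.array([[45,128],[45,-153],[-85,-153],[-85,128]])/1000
Jm,Cm=J.mean(0),C.mean(0)
U,S,V=np.linalg.svd((J-Jm).T@(C-Cm));r=(U@V).T
yaw=np.arctan2(r[1,0],r[0,0]);t=Cm-r@Jm
print('yaw',np.degrees(yaw),'t',t,'res',(J@r.T+t-C)*1000)
H=plane(b,q([(222,446),(405,512)]),.058)[:,:2];print('bar ends',(H-t)@r*1000,H.mean(0))
np.save('jig.npy',[yaw,*t])
bar=r@[-.135,-.0125]+t;print('bar',bar)
tooldelta([*bar,.20],np.degrees(yaw))
# tall obstacles near jig rear
v,u=np.mgrid[0:200,150:420];uv=np.c_[u.ravel(),v.ravel()];P=depth(b,uv)
m=(P[:,2]>.12)&(P[:,0]<.95)&(P[:,0]>.3)&(P[:,1]<.1)&(P[:,1]>-.55);print(m.sum(),P[m].min(0),P[m].max(0)) if m.any() else print('free')
E
```

```text
[[ 0.6315662  -0.17388856]
 [ 0.53522234 -0.43157485]
 [ 0.41686555 -0.38886517]
 [ 0.51080337 -0.12868958]] [np.float64(0.12894420558810893), np.float64(0.27510791550334535), np.float64(0.12582705843173936), np.float64(0.2766146315631869)]
yaw -20.176961740059614 t [ 0.54669851 -0.27592006] res [[ 1.52060579  2.59193334]
 [ 0.94171521 -3.47730477]
 [-2.72362014 -1.34728448]
 [ 0.26129914  2.23265591]]
bar ends [[-134.16381059   39.60616221]
 [-136.24612396  -59.35769662]] [ 0.41638447 -0.23855476]
bar [ 0.41567171 -0.24108865]
delta cm [-45.93 -69.09   0.57] tool y angle 77.0 turn 97.18 t 0.1 F [-0.1 -0.2 -0.3]
6010 [ 0.73683275 -0.18860241  0.12041208] [0.94975925 0.09978238 0.40592395]
```

```bash
python3 -m pendant '[{"tx":-5,"ty":-7,"tz":-2,"turn":10},{"tx":-10,"ty":-12,"tz":-2,"turn":20},{"tx":-14,"ty":-17,"tz":-2,"turn":30},{"tx":-17,"ty":-22,"tz":-2,"turn":40},{"tx":-20,"ty":-27,"tz":-2,"turn":50},{"tx":-24,"ty":-33,"tz":-2,"turn":60},{"tx":-27,"ty":-38,"tz":-2,"turn":70},{"tx":-30,"ty":-43,"tz":-2,"turn":80},{"tx":-33,"ty":-48,"tz":-2,"turn":90},{"tx":-36,"ty":-53,"tz":-2,"turn":97.2}]' 5; python3 -c "
from h import *
tooldelta([.4157,-.2411,.20],-20.2)"
```

```text
clock: 1.35
tool_pos: [0.3494, -0.0455, 0.2253]
tool_rot: [0.0, 0.822, 0.57, 0.0]
contact_force: [1.9, 0.5, 0.2]
opening: 0.0496
gripper_force: 0.0
delta cm [-16.    13.05   2.53] tool y angle -20.48 turn -0.28 t 1.35 F [1.9 0.5 0.2]
```

```bash
python3 -m pendant '[{"tx":-5,"ty":4,"tz":1},{"tx":-10,"ty":8,"tz":3},{"tx":-14,"ty":11,"tz":5},{"tx":-16,"ty":13,"tz":7},{"tx":-16,"ty":13,"tz":7.5},{"tx":-16,"ty":13,"tz":7.5}]' 5; python3 -c "
from h import *
c=cam('wrist');save(c,'w1.png');np.save('w1.npy',c,allow_pickle=True)
tooldelta([.4157,-.2411,.039],-20.2)"
```

```text
delta cm [-15.03  12.85  18.67] tool y angle -21.28 turn -1.08 t 1.4 F [ 1.6 -4.1  0. ]invalid input
```

View pics/w1.png

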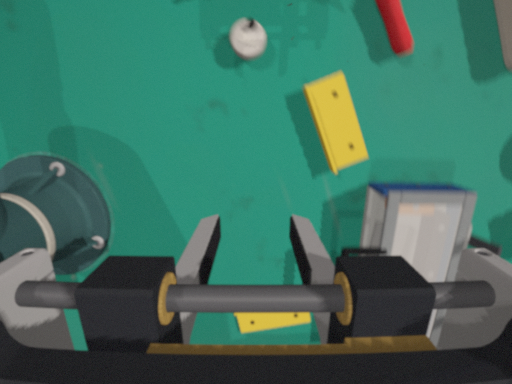

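The wrist picture was taken before the move: it shows the jig at (420,230) to the right, with the fingers at (200,280) and (315,280). The call was refused, most likely because every row needs "turn".

```bash
python3 -m pendant '[{"tx":-5,"ty":4,"tz":1,"turn":0},{"tx":-10,"ty":8,"tz":3,"turn":0},{"tx":-14,"ty":11,"tz":5,"turn":0},{"tx":-15,"ty":12.8,"tz":7,"turn":0},{"tx":-15,"ty":12.8,"tz":8,"turn":0},{"tx":-15,"ty":12.8,"tz":8,"turn":0}]' 5; python3 -c "
from h import *
c=cam('wrist');save(c,'w2.png');np.save('w2.npy',c,allow_pickle=True)
tooldelta([.4157,-.2411,.039],-20.2)"
```

```text
clock: 2.15
tool_pos: [0.417, -0.2272, 0.1446]
tool_rot: [-0.001, 0.82, 0.573, -0.0]
contact_force: [-0.1, 0.6, -0.1]
opening: 0.05
gripper_force: 0.0
delta cm [-1.36  0.31 10.67] tool y angle -20.12 turn 0.08 t 2.2 F [0.6 0.9 0.3]
```

View pics/w2.png

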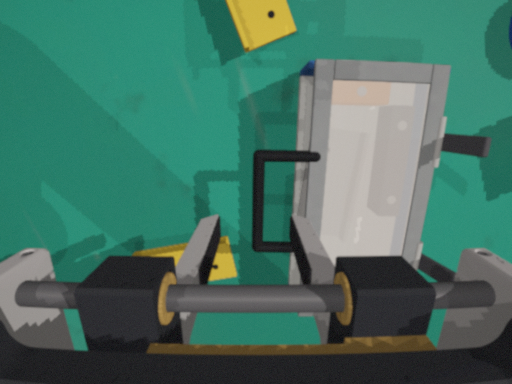

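The bar runs from (259,155) to (259,247), with the fingers centred near column 256. I'll refine its position from this view.

```bash
python3 -c "
from h import *
c=np.load('w2.npy',allow_pickle=True).item()
j=np.load('jig.npy');r=np.array([[np.cos(j[0]),-np.sin(j[0])],[np.sin(j[0]),np.cos(j[0])]])
H=plane(c,[(258.5,157),(259.5,245)],.060)[:,:2];print(H,H.mean(0),(H-j[1:])@r*1000)
K=plane(c,[(317,63),(447,67)],.061)[:,:2];print((K-j[1:])@r*1000)
d=H[0]-H[1];print(np.degrees(np.arctan2(d[1],d[0])))
tooldelta([*H.mean(0),.039],-20.2)"
```

```text
[[ 0.43284121 -0.19321967]
 [ 0.40104573 -0.28413126]] [ 0.41694347 -0.23867547] [[-135.39516646   38.3534614 ]
 [-133.88211177  -57.94597382]]
[[-81.91547502 125.72287073]
 [ 42.92916042 125.50326864]]
70.7231942633114
delta cm [-1.09  0.34 10.67] tool y angle -20.12 turn 0.08 t 2.2 F [0.6 0.9 0.3]
```

```bash
python3 -m pendant '[{"tx":-1.1,"ty":0.3,"tz":3,"turn":0},{"tx":-1.1,"ty":0.3,"tz":7,"turn":0},{"tx":-1.1,"ty":0.3,"tz":9.5,"turn":0},{"tx":-1.1,"ty":0.3,"tz":10.5,"turn":0},{"tx":-1.1,"ty":0.3,"tz":10.5,"turn":0}]' 4 && python3 -m pendant '[{"tx":0,"ty":0,"tz":0,"turn":0},{"tx":0,"ty":0,"tz":0,"turn":0},{"tx":0,"ty":0,"tz":0,"turn":0},{"tx":0,"ty":0,"tz":0,"turn":0},{"tx":0,"ty":0,"tz":0,"turn":0}]' 0.5; python3 -c "
import numpy as np
for a in np.arange(0,1.86,.1):print(round(a,2),(18*(1-np.cos(a))).round(2),(-18*np.sin(a)).round(2))"
```

```text
clock: 2.82
tool_pos: [0.4171, -0.2394, 0.0412]
tool_rot: [0.0, 0.82, 0.573, 0.0]
contact_force: [-0.5, -1.0, 0.3]
opening: 0.0399
gripper_force: 0.0
clock: 3.45
tool_pos: [0.4154, -0.2395, 0.041]
tool_rot: [-0.001, 0.82, 0.572, -0.001]
contact_force: [-5.3, 2.0, 5.4]
opening: 0.011
gripper_force: 30.0
0.0 0.0 -0.0
0.1 0.09 -1.8
0.2 0.36 -3.58
0.3 0.8 -5.32
0.4 1.42 -7.01
0.5 2.2 -8.63
0.6 3.14 -10.16
0.7 4.23 -11.6
0.8 5.46 -12.91
0.9 6.81 -14.1
1.0 8.27 -15.15
1.1 9.84 -16.04
1.2 11.48 -16.78
1.3 13.19 -17.34
1.4 14.94 -17.74
1.5 16.73 -17.95
1.6 18.53 -17.99
1.7 20.32 -17.85
1.8 22.09 -17.53
```

```bash
python3 -m pendant '[{"tx":0,"ty":0.09,"tz":-1.8,"turn":0},{"tx":0,"ty":0.36,"tz":-3.58,"turn":0},{"tx":0,"ty":0.8,"tz":-5.32,"turn":0},{"tx":0,"ty":1.42,"tz":-7.01,"turn":0},{"tx":0,"ty":2.2,"tz":-8.63,"turn":0},{"tx":0,"ty":3.14,"tz":-10.16,"turn":0},{"tx":0,"ty":4.23,"tz":-11.6,"turn":0},{"tx":0,"ty":4.23,"tz":-11.6,"turn":0}]'; python3 -c "
from h import *
j=np.load('jig.npy');r=np.array([[np.cos(j[0]),-np.sin(j[0])],[np.sin(j[0]),np.cos(j[0])]])
o=robot.get_obs();p=o['tool_pos'];print((p[:2]-j[1:])@r*1000,p[2]+.019,o['contact_force'])
b=cam('top');h=depth(b,[(0,0)])
"
```

```text
clock: 4.45
tool_pos: [0.4542, -0.2544, 0.1597]
tool_rot: [-0.002, 0.82, 0.572, -0.002]
contact_force: [-12.4, 3.1, 8.3]
opening: 0.0113
gripper_force: 30.0
[-94.21957781 -11.68066006] 0.17874200745243454 [-12.39979009   3.08045288   8.30222461]
```

```bash
python3 -c "
import numpy as np
for a in np.arange(.8,1.86,.1):print(round(a,2),(18-18.3*np.cos(a)-4.23).round(2),(-18.3*np.sin(a)+11.6).round(2))"
```

```text
0.8 1.02 -1.53
0.9 2.39 -2.73
1.0 3.88 -3.8
1.1 5.47 -4.71
1.2 7.14 -5.46
1.3 8.87 -6.03
1.4 10.66 -6.43
1.5 12.48 -6.65
1.6 14.3 -6.69
1.7 16.13 -6.55
1.8 17.93 -6.22
```

```bash
python3 -m pendant '[{"tx":0,"ty":1.02,"tz":-1.53,"turn":0},{"tx":0,"ty":2.39,"tz":-2.73,"turn":0},{"tx":0,"ty":3.88,"tz":-3.8,"turn":0},{"tx":0,"ty":5.47,"tz":-4.71,"turn":0},{"tx":0,"ty":7.14,"tz":-5.46,"turn":0},{"tx":0,"ty":8.87,"tz":-6.03,"turn":0},{"tx":0,"ty":8.87,"tz":-6.03,"turn":0}]'; python3 -c "
from h import *
j=np.load('jig.npy');r=np.array([[np.cos(j[0]),-np.sin(j[0])],[np.sin(j[0]),np.cos(j[0])]])
o=robot.get_obs();p=o['tool_pos'];print((p[:2]-j[1:])@r*1000,p[2]+.019,o['contact_force'])
"
```

```text
clock: 5.38
tool_pos: [0.5408, -0.2873, 0.2197]
tool_rot: [0.003, 0.82, 0.572, -0.0]
contact_force: [-2.5, -3.8, 4.7]
opening: 0.0111
gripper_force: 30.0
[ -1.60624594 -12.68409203] 0.23867015741869885 [-2.49592977 -3.78519511  4.74634325]
```

Forces are low. I'll continue over the top to about 1.8 rad, relative to the 1.3 rad command.

```bash
python3 -m pendant '[{"tx":0,"ty":1.79,"tz":-0.4,"turn":0},{"tx":0,"ty":3.6,"tz":-0.6,"turn":0},{"tx":0,"ty":5.43,"tz":-0.6,"turn":0},{"tx":0,"ty":7.2,"tz":-0.45,"turn":0},{"tx":0,"ty":8.8,"tz":-0.15,"turn":0},{"tx":0,"ty":8.8,"tz":-0.15,"turn":0},{"tx":0,"ty":8.8,"tz":-0.15,"turn":0}]'; python3 -c "
from h import *
j=np.load('jig.npy');r=np.array([[np.cos(j[0]),-np.sin(j[0])],[np.sin(j[0]),np.cos(j[0])]])
o=robot.get_obs();p=o['tool_pos'];print((p[:2]-j[1:])@r*1000,p[2]+.019,o['contact_force'])
"
```

```text
clock: 6.25
tool_pos: [0.6227, -0.318, 0.2191]
tool_rot: [0.003, 0.821, 0.571, -0.0]
contact_force: [-0.2, -6.4, 0.4]
opening: 0.0112
gripper_force: 30.0
[ 85.90244665 -13.29033456] 0.2381485859156259 [-0.15631747 -6.40388195  0.44353899]
```

```bash
python3 -m pendant '[{"tx":0,"ty":0,"tz":0,"turn":0},{"tx":0,"ty":0.2,"tz":0,"turn":0},{"tx":0,"ty":0.4,"tz":0,"turn":0},{"tx":0,"ty":0.4,"tz":0,"turn":0},{"tx":0,"ty":0.4,"tz":-2,"turn":0},{"tx":0,"ty":0.4,"tz":-5,"turn":0},{"tx":0,"ty":0,"tz":-7,"turn":0},{"tx":0,"ty":-4,"tz":-7.5,"turn":0},{"tx":0,"ty":-10,"tz":-7.5,"turn":0},{"tx":0,"ty":-16,"tz":-7.5,"turn":0}]' 5; python3 -c "
from h import *
tooldelta([.54,-.27,.2],-20)"
```

```text
clock: 7.5
tool_pos: [0.4708, -0.2595, 0.2932]
tool_rot: [0.0, 0.82, 0.572, 0.0]
contact_force: [-0.1, -0.9, 1.1]
opening: 0.0503
gripper_force: 0.0
delta cm [1.4  6.86 9.32] tool y angle -20.17 turn -0.17 t 7.5 F [-0.1 -0.9  1.1]
```

```bash
python3 - <<'E'
from h import *
w=cam('wrist');b=cam('top');np.save('w3.npy',w,allow_pickle=True);np.save('t3.npy',b,allow_pickle=True)
a=cv2.resize(b['pixels'][110:230,275:405],None,fx=3,fy=3,interpolation=cv2.INTER_CUBIC)
im=np.zeros((384,512+a.shape[1]-110,3),np.uint8);im=np.zeros((600,512,3),np.uint8)
im=np.zeros((384,390+400,3),np.uint8);im[:360,:390]=a;im[:300,390:]=cv2.resize(w['pixels'],(400,300))
cv2.imwrite('pics/c3.png',im[:,:,::-1])
E
```

```text
(no output)
```

View pics/c3.png

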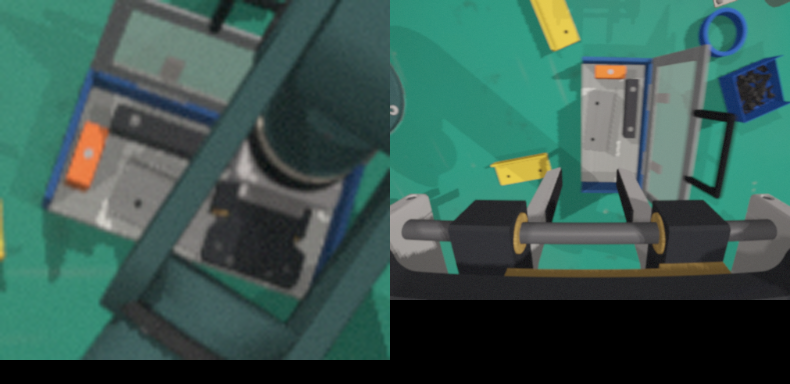

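The cover is open, leaning back on its stop. In the wrist view the bright angle is at about wrist pixel (269,147), with the fence at (308,138) and the orange stop at (282,92). I'll look closer.

```bash
python3 - <<'E'
from h import *
w=np.load('w3.npy',allow_pickle=True).item()
cv2.imwrite('pics/c4.png',cv2.resize(w['pixels'][70:250,230:340,::-1],None,fx=3.3*1,fy=3.3,interpolation=cv2.INTER_CUBIC))
E
```

```text
(no output)
```

View pics/c4.png

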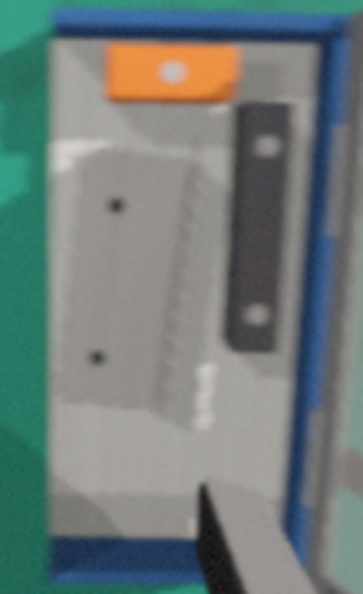

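```bash
cat >> h.py <<'E'
j=np.load('jig.npy');rj=np.array([[np.cos(j[0]),-np.sin(j[0])],[np.sin(j[0]),np.cos(j[0])]])
def tojig(p): p=np.atleast_2d(p);return np.c_[(p[:,:2]-j[1:])@rj,p[:,2]]*1000
def world(x,y,z): return [*(rj@[x/1000,y/1000]+j[1:]),z/1000]
E
python3 - <<'E'
from h import *
w=np.load('w3.npy',allow_pickle=True).item()
q=lambda p:[[230+x/3.3-.35,70+y/3.3-.35] for x,y in p]
for n,p,z in [('fence front top',[(240,105),(225,335)],.046),('stop face top',[(108,99),(235,99)],.046),('flat front/inner',[(85,152),(55,400)],.017),('upright in',[(185,158),(155,407)],.034),('upright in low',[(185,158),(155,407)],.017),('upright out',[(208,160),(182,430)],.034)]:
    print(n,tojig(plane(w,q(p),z)).round(1).tolist())
for uv in q([(130,280),(170,280),(178,280),(185,280),(192,280),(200,280),(220,280),(260,220)]):print(uv,tojig(depth(w,[np.round(uv)])).round(1))
print(tojig(np.array(w['extrinsics'])[:3,3]))
tooldelta([0,0,0])
E
```

```text
fence front top [[-3.9, 88.7, 46.0], [-6.7, -20.3, 46.0]]
stop face top [[-65.3, 91.1, 46.0], [-6.4, 91.3, 46.0]]
flat front/inner [[-75.8, 67.4, 17.0], [-91.9, -61.6, 17.0]]
upright in [[-27.5, 64.5, 34.0], [-39.5, -60.7, 34.0]]
upright in low [[-25.6, 64.5, 17.0], [-38.0, -65.6, 17.0]]
upright out [[-16.3, 63.6, 34.0], [-25.1, -73.2, 34.0]]
[269.04393939393935, 154.49848484848488] [[-52.5   3.9  17.5]]
[281.1651515151515, 154.49848484848488] [[-32.    3.8  17. ]]
[283.5893939393939, 154.49848484848488] [[-26.9   4.   17.8]]
[285.71060606060604, 154.49848484848488] [[-25.4   6.1  34.1]]
[287.83181818181816, 154.49848484848488] [[-22.2   6.3  34.9]]
[290.2560606060606, 154.49848484848488] [[-15.8   3.2  11.9]]
[296.31666666666666, 154.49848484848488] [[-5.2  3.  10.7]]
[308.4378787878788, 136.3166666666667] [[ 6.6 36.5 49.1]]
[[-77.66661018  64.93148857 473.25008333]]
delta cm [  7.98 -52.65  29.48] tool y angle -20.23 turn None t 7.6 F [ 0.2 -0.4  0.8]
```

```bash
python3 - <<'E'
from h import *
print(robot.get_obs()['joints'].round(2))
tooldelta(world(-47,0,60),-110.1)
E
```

```text
[-0.61  0.05  1.24 -0.    1.86 -0.26]
delta cm [ 0.99  3.47 23.31] tool y angle -20.23 turn 89.87 t 7.6 F [ 0.2 -0.4  0.8]
```

```bash
python3 -m pendant '[{"tx":1,"ty":1,"tz":2,"turn":10},{"tx":1,"ty":2,"tz":4,"turn":20},{"tx":1,"ty":3,"tz":7,"turn":30},{"tx":1,"ty":3.5,"tz":10,"turn":40},{"tx":1,"ty":3.5,"tz":12,"turn":50},{"tx":1,"ty":3.5,"tz":14,"turn":60},{"tx":1,"ty":3.5,"tz":16,"turn":70},{"tx":1,"ty":3.5,"tz":18,"turn":80},{"tx":1,"ty":3.5,"tz":21,"turn":90},{"tx":1,"ty":3.5,"tz":23,"turn":90}]' 0; python3 -c "
from h import *
print(robot.get_obs()['joints'].round(2))
tooldelta(world(-47,0,21),-110.1)"
```

```text
clock: 8.85
tool_pos: [0.5089, -0.2627, 0.0617]
tool_rot: [-0.0, 0.984, -0.176, -0.0]
contact_force: [1.1, -0.2, 0.7]
opening: 0.0008
gripper_force: 0.0
[-0.58  0.21  1.52  0.    1.41  1.35]
delta cm [-0.69 -0.06  4.07] tool y angle -110.24 turn -0.14 t 8.85 F [ 1.1 -0.2  0.7]
```

```bash
python3 -m pendant '[{"tx":-0.9,"ty":0,"tz":0.5,"turn":0},{"tx":-0.9,"ty":0,"tz":2,"turn":0},{"tx":-0.9,"ty":0,"tz":3.2,"turn":0},{"tx":-0.9,"ty":0,"tz":4,"turn":0},{"tx":-0.9,"ty":0,"tz":4,"turn":0}]'; python3 -c "
from h import *
print(tojig(robot.get_obs()['tool_pos']))"
```

```text
clock: 9.48
tool_pos: [0.4997, -0.2596, 0.0225]
tool_rot: [-0.0, 0.985, -0.175, -0.001]
contact_force: [0.1, -0.1, -0.1]
opening: 0.0
gripper_force: 0.0
[[-49.75815944  -0.84593284  22.50049744]]
```

```bash
python3 -m pendant '[{"tx":0.7,"ty":0,"tz":0.1,"turn":0},{"tx":1.2,"ty":0,"tz":0.1,"turn":0},{"tx":1.6,"ty":0,"tz":0.1,"turn":0},{"tx":2,"ty":0,"tz":0.1,"turn":0},{"tx":2.4,"ty":0,"tz":0.1,"turn":0},{"tx":2.7,"ty":0,"tz":0.1,"turn":0},{"tx":3,"ty":0,"tz":0.1,"turn":0},{"tx":3,"ty":0,"tz":0.1,"turn":0}]'; python3 -c "
from h import *
o=robot.get_obs();print(tojig(o['tool_pos']),o['contact_force'])"
```

```text
clock: 10.48
tool_pos: [0.5287, -0.2703, 0.0222]
tool_rot: [0.0, 0.985, -0.175, 0.0]
contact_force: [-0.5, -0.5, -0.4]
opening: 0.0003
gripper_force: 0.0
[[-18.85107245  -0.94665172  22.18497067]] [-0.48656056 -0.48325002 -0.40784723]
```

```bash
python3 -m pendant '[{"tx":0.2,"ty":0,"tz":0,"turn":0},{"tx":0.4,"ty":0,"tz":0,"turn":0},{"tx":0.5,"ty":0,"tz":0,"turn":0},{"tx":0.5,"ty":0,"tz":0,"turn":0}]'; python3 -c "
from h import *
w=cam('wrist');np.save('w5.npy',w,allow_pickle=True)
o=robot.get_obs();print(tojig(o['tool_pos']),o['contact_force'])
cv2.imwrite('pics/c5.png',w['pixels'][:,:,::-1])"
```

```text
clock: 10.98
tool_pos: [0.5321, -0.2715, 0.0221]
tool_rot: [-0.0, 0.985, -0.175, -0.001]
contact_force: [-4.0, 2.5, 2.7]
opening: 0.0005
gripper_force: 2.4
[[-15.21630971  -0.87009409  22.18402629]] [-4.46351544  2.06827761  3.55001832]
```

View pics/c5.png

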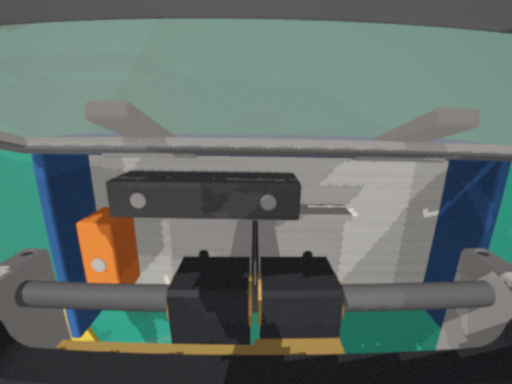

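The angle's upright now lies along the fence's lower edge (row 217), with its right end at about (352,210). Next I lift and go to its right end.

```bash
python3 -m pendant '[{"tx":-0.8,"ty":0,"tz":0,"turn":0},{"tx":-1.2,"ty":0,"tz":-3,"turn":0},{"tx":-1.2,"ty":3,"tz":-4,"turn":0},{"tx":-1.2,"ty":8,"tz":-4,"turn":0},{"tx":-1.2,"ty":9.6,"tz":-4,"turn":0},{"tx":-1.2,"ty":9.6,"tz":-3,"turn":0},{"tx":-1.2,"ty":9.6,"tz":-1,"turn":0},{"tx":-1.2,"ty":9.6,"tz":0.3,"turn":0},{"tx":-1.2,"ty":9.6,"tz":0.7,"turn":0},{"tx":-1.2,"ty":9.6,"tz":0.7,"turn":0}]'; python3 -c "
from h import *
o=robot.get_obs();print(tojig(o['tool_pos']),o['contact_force'])
w=cam('wrist')
cv2.imwrite('pics/c6.png',w['pixels'][:,:,::-1])"
```

```text
clock: 12.28
tool_pos: [0.4888, -0.3572, 0.015]
tool_rot: [-0.0, 0.985, -0.175, -0.0]
contact_force: [-1.2, -0.7, -0.1]
opening: 0.0007
gripper_force: 0.0
[[-26.32911777 -96.27656266  15.00299514]] [-1.24563471 -0.74378676 -0.0706575 ]
```

View pics/c6.png

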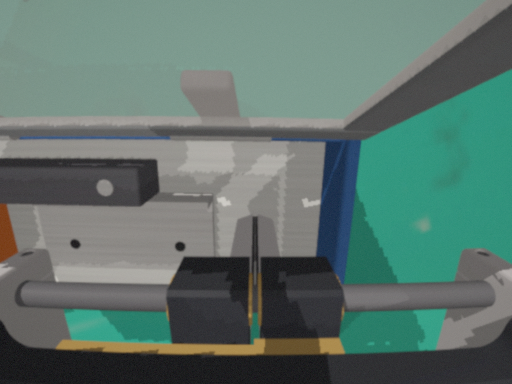

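The angle lies square along the fence, its right end at column 215, with the finger to the right of it at column 255. I push it to the left.

```bash
python3 -m pendant '[{"tx":0,"ty":-1,"tz":0,"turn":0},{"tx":0,"ty":-1.5,"tz":0,"turn":0},{"tx":0,"ty":-2,"tz":0,"turn":0},{"tx":0,"ty":-2.5,"tz":0,"turn":0},{"tx":0,"ty":-3,"tz":0,"turn":0},{"tx":0,"ty":-3.4,"tz":0,"turn":0},{"tx":0,"ty":-3.7,"tz":0,"turn":0},{"tx":0,"ty":-4,"tz":0,"turn":0},{"tx":0,"ty":-4,"tz":0,"turn":0}]'; python3 -c "
from h import *
o=robot.get_obs();print(tojig(o['tool_pos']),o['contact_force'])"; python3 -m pendant '[{"tx":0,"ty":-0.2,"tz":0,"turn":0},{"tx":0,"ty":-0.3,"tz":0,"turn":0},{"tx":0,"ty":-0.4,"tz":0,"turn":0},{"tx":0,"ty":-0.4,"tz":0,"turn":0}]';python3 -c "
from h import *
o=robot.get_obs();print(tojig(o['tool_pos']),o['contact_force'])"
```

```text
clock: 13.45
tool_pos: [0.5025, -0.32, 0.0153]
tool_rot: [-0.0, 0.985, -0.175, 0.0]
contact_force: [0.5, 0.1, 1.5]
opening: 0.0003
gripper_force: 0.3
[[-26.30508464 -56.64244515  15.29533973]] [0.5143273  0.1414692  1.48366386]
clock: 13.95
tool_pos: [0.5038, -0.3165, 0.0153]
tool_rot: [-0.0, 0.985, -0.175, 0.0]
contact_force: [-1.1, -0.1, 0.2]
opening: 0.0006
gripper_force: 0.7
[[-26.30404516 -52.9229447   15.29536119]] [-1.08323071 -0.13614042  0.17112622]
```

```bash
python3 -m pendant '[{"tx":0,"ty":-0.15,"tz":0,"turn":0},{"tx":0,"ty":-0.3,"tz":0,"turn":0},{"tx":0,"ty":-0.4,"tz":0,"turn":0},{"tx":0,"ty":-0.4,"tz":0,"turn":0}]';python3 -c "
from h import *
o=robot.get_obs();print(tojig(o['tool_pos']),o['contact_force'])
w=cam('wrist')
cv2.imwrite('pics/c7.png',w['pixels'][:,:,::-1])"
```

```text
clock: 14.45
tool_pos: [0.5052, -0.3126, 0.0153]
tool_rot: [-0.0, 0.985, -0.175, 0.0]
contact_force: [-0.4, -1.2, 0.9]
opening: 0.0001
gripper_force: 0.7
[[-26.32049825 -48.77987232  15.27684312]] [-0.35304845 -1.19262062  0.91237889]
```

View pics/c7.png

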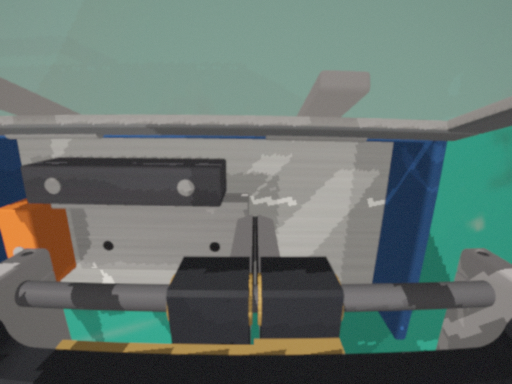

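The angle's right end is now at (249,200), against the finger. Its left end is at about (72,255), close to the orange stop. It is still square. The force will tell the rest.

```bash
python3 -m pendant '[{"tx":0,"ty":-0.1,"tz":0,"turn":0},{"tx":0,"ty":-0.2,"tz":0,"turn":0},{"tx":0,"ty":-0.3,"tz":0,"turn":0},{"tx":0,"ty":-0.3,"tz":0,"turn":0}]';python3 -c "
from h import *
o=robot.get_obs();print(tojig(o['tool_pos']),o['contact_force'])"; python3 -m pendant '[{"tx":0,"ty":-0.1,"tz":0,"turn":0},{"tx":0,"ty":-0.2,"tz":0,"turn":0},{"tx":0,"ty":-0.2,"tz":0,"turn":0}]';python3 -c "
from h import *
o=robot.get_obs();print(tojig(o['tool_pos']),o['contact_force'],o['gripper_force'])"
```

```text
clock: 15.0
tool_pos: [0.5062, -0.3098, 0.0153]
tool_rot: [-0.0, 0.985, -0.175, 0.0]
contact_force: [0.2, -1.1, 0.7]
opening: 0.0004
gripper_force: 0.8
[[-26.32033282 -45.78948855  15.27580416]] [ 0.1979286  -1.14012632  0.73713464]
clock: 15.38
tool_pos: [0.5069, -0.3079, 0.0153]
tool_rot: [-0.0, 0.985, -0.175, 0.0]
contact_force: [-1.4, -0.9, 2.3]
opening: 0.0004
gripper_force: 0.9
[[-26.35405259 -43.80420755  15.25343692]] [-1.445487   -0.87959182  2.27260257] 0.8766903262585402
```

```bash
python3 - <<'E'
from h import *
w=cam('wrist');np.save('w8.npy',w,allow_pickle=True)
for row in (212,222,232,242,252):
    uv=[(u,row) for u in range(0,270,3)];P=tojig(depth(w,uv))
    print(row,' '.join(f'{u}:{p[0]:.0f}/{p[1]:.0f}/{p[2]:.0f}' for (u,_),p in zip(uv,P) if u<80 or u>235))
E
```

```text
212 0:-7/120/42 3:-5/113/47 6:-5/111/47 9:-5/109/47 12:-5/107/46 15:-5/104/47 18:-5/103/47 21:-5/101/46 24:-5/99/46 27:-5/96/47 30:-5/94/47 33:-5/92/47 36:-5/91/46 39:-6/91/44 42:-7/90/42 45:-8/91/38 48:-9/91/37 51:-9/90/35 54:-10/90/32 57:-12/91/28 60:-13/91/26 63:-14/91/22 66:-15/91/20 69:-16/91/18 72:-15/88/18 75:-16/86/17 78:-16/84/18 237:-15/-32/18 240:-15/-34/18 243:-15/-36/19 246:-15/-38/17 249:-17/-41/13 252:-17/-43/14 255:-17/-45/13 258:-17/-47/13 261:-17/-49/14 264:-17/-51/13 267:-17/-54/12
222 0:-14/121/43 3:-14/121/41 6:-12/113/46 9:-12/111/46 12:-12/108/47 15:-12/106/47 18:-12/104/47 21:-12/102/47 24:-12/100/47 27:-11/97/48 30:-12/96/47 33:-12/94/47 36:-12/92/47 39:-12/90/46 42:-13/90/44 45:-14/90/41 48:-15/91/38 51:-16/90/37 54:-17/91/33 57:-18/91/31 60:-19/90/29 63:-20/91/25 66:-22/91/22 69:-23/91/19 72:-24/90/17 75:-24/88/17 78:-23/84/19 237:-18/-33/30 240:-18/-35/30 243:-17/-37/32 246:-17/-39/31 249:-17/-41/31 252:-19/-43/28 255:-19/-45/28 258:-17/-47/31 261:-17/-49/32 264:-17/-51/31 267:50/-45/195
232 0:-20/120/46 3:-20/120/44 6:-22/121/41 9:-19/112/47 12:-19/110/47
[... 799 characters left out ...]
0/91/17 78:-39/88/18 237:-17/-35/60 240:-18/-36/60 243:-17/-38/60 246:-17/-40/60 249:-17/-42/61 252:-19/-43/57 255:-19/-45/57 258:-17/-47/60 261:-17/-48/61 264:-18/-50/60 267:-17/-51/61
252 0:-32/120/49 3:-34/122/46 6:-34/121/45 9:-35/120/44 12:-37/122/40 15:-33/113/46 18:-33/110/46 21:6/35/118 24:6/34/117 27:7/32/118 30:7/31/118 33:50/-45/195 36:7/28/119 39:6/28/117 42:6/27/117 45:5/28/115 48:5/27/115 51:-36/92/40 54:-37/91/39 57:-37/90/38 60:-40/92/33 63:-41/91/31 66:-42/90/29 69:-44/92/24 72:-46/92/21 75:-48/92/18 78:-49/91/16 237:-18/-35/71 240:-17/-37/72 243:-18/-39/71 246:-18/-40/70 249:-17/-42/72 252:-18/-43/70 255:-19/-45/68 258:-17/-46/72 261:-17/-48/72 264:-17/-49/72 267:-17/-51/72
```

```bash
python3 -m pendant '[{"tx":0,"ty":-0.1,"tz":0,"turn":0},{"tx":0,"ty":-0.2,"tz":0,"turn":0},{"tx":0,"ty":-0.2,"tz":0,"turn":0}]';python3 -c "
from h import *
o=robot.get_obs();print(tojig(o['tool_pos']),o['contact_force']@np.r_[rj[:,1],0],o['gripper_force'])"
```

```text
clock: 15.8
tool_pos: [0.5072, -0.307, 0.0153]
tool_rot: [0.001, 0.984, -0.175, -0.0]
contact_force: [-2.1, -4.1, 1.3]
opening: 0.0004
gripper_force: 2.0
[[-26.3606352 -42.8388592  15.290743 ]] -4.605284603981903 1.9973022490739822
```

```bash
python3 -m pendant '[{"tx":0,"ty":0.4,"tz":0,"turn":0},{"tx":0,"ty":0.6,"tz":-2,"turn":0},{"tx":0,"ty":0.6,"tz":-4,"turn":0},{"tx":0.3,"ty":-3,"tz":-4,"turn":0},{"tx":0.4,"ty":-6.7,"tz":-4,"turn":0},{"tx":0.4,"ty":-6.7,"tz":-4,"turn":0},{"tx":0.4,"ty":-6.7,"tz":-2,"turn":0},{"tx":0.4,"ty":-6.7,"tz":-1,"turn":0},{"tx":0.4,"ty":-6.7,"tz":-0.6,"turn":0},{"tx":0.4,"ty":-6.7,"tz":-0.6,"turn":0}]';python3 -c "
from h import *
o=robot.get_obs();print(tojig(o['tool_pos']),o['contact_force'],o['gripper_force'])"
```

```text
clock: 17.05
tool_pos: [0.5341, -0.245, 0.021]
tool_rot: [-0.0, 0.984, -0.176, -0.0]
contact_force: [0.1, 0.4, -0.4]
opening: 0.0004
gripper_force: 0.0
[[-22.46210255  24.73181137  21.0376608 ]] [ 0.08666386  0.39517159 -0.39411057] 0.0
```

```bash
python3 -m pendant '[{"tx":0.3,"ty":0,"tz":0.1,"turn":0},{"tx":0.6,"ty":0,"tz":0.2,"turn":0},{"tx":0.8,"ty":0,"tz":0.3,"turn":0},{"tx":0.9,"ty":0,"tz":0.4,"turn":0},{"tx":0.9,"ty":0,"tz":0.4,"turn":0}]';python3 -c "
from h import *
o=robot.get_obs();f=o['contact_force'];print(tojig(o['tool_pos']),f[:2]@rj,f[2],o['gripper_force'])"
```

```text
clock: 17.68
tool_pos: [0.5413, -0.2472, 0.0173]
tool_rot: [-0.0, 0.985, -0.175, -0.002]
contact_force: [-5.4, 1.7, 5.2]
opening: 0.0005
gripper_force: 5.1
[[-14.93989017  25.13207106  17.3412901 ]] [-5.66235945 -0.32034377] 5.16424537296345 5.0716681679477915
```

```bash
python3 -m pendant '[{"tx":0.1,"ty":0,"tz":0.08,"turn":0},{"tx":0.2,"ty":0,"tz":0.16,"turn":0},{"tx":0.2,"ty":0,"tz":0.16,"turn":0},{"tx":0.2,"ty":0,"tz":0.16,"turn":0}]';python3 -c "
from h import *
o=robot.get_obs();f=o['contact_force'];print(tojig(o['tool_pos']),f[:2]@rj,f[2],o['gripper_force'])"
```

```text
clock: 18.18
tool_pos: [0.5415, -0.2473, 0.0173]
tool_rot: [-0.001, 0.984, -0.175, -0.004]
contact_force: [-11.5, 4.8, 14.0]
opening: 0.0008
gripper_force: 9.8
[[-14.78354193  25.09429428  17.33733144]] [-12.45749116   0.48491875] 14.031905996640997 9.768822327023372
```

```bash
python3 -m pendant '[{"tx":0.1,"ty":0,"tz":0,"turn":0},{"tx":0.17,"ty":0,"tz":0,"turn":0},{"tx":0.17,"ty":0,"tz":0,"turn":0},{"tx":0.17,"ty":0,"tz":0,"turn":0}]';python3 - <<'E'
from h import *
o=robot.get_obs();f=o['contact_force'];print(tojig(o['tool_pos']),f[:2]@rj,f[2],o['gripper_force'])
w=cam('wrist');np.save('w9.npy',w,allow_pickle=True)
P=None
v,u=np.mgrid[150:300,0:512];uv=np.c_[u.ravel(),v.ravel()];P=tojig(depth(w,uv))
m=(abs(P[:,2]-17)<2.5)&(P[:,0]>-62)&(P[:,0]<-12)&(P[:,1]<89.5)
for a in range(-60,-12,8):
    k=m&(abs(P[:,0]-a)<2);print('flat x',a,'y',P[k][:,1].min().round(1) if k.any() else None,P[k][:,1].max().round(1) if k.any() else None,k.sum())
for y in (-30,-20,-10,0,50,60,70,80,86):
    k=(abs(P[:,1]-y)<3)&(abs(P[:,2]-34)<2)&(P[:,0]<20);l=(abs(P[:,1]-y)<3)&(P[:,2]>44)&(P[:,2]<50)&(P[:,0]<30)&(P[:,0]>-12)
    print('y',y,'upright top x',np.percentile(P[k][:,0],[5,95]).round(1) if k.any() else None,'fence x',P[l][:,0].min().round(1) if l.any() else None)
b=cam('top');h=depth(b,[(0,0)])
v,u=np.mgrid[90:240,270:420];uv=np.c_[u.ravel(),v.ravel()];P=tojig(depth(b,uv));k=(P[:,0]>40)&(P[:,0]<130)&(P[:,2]>100)&(abs(P[:,1])<160);print('cover',k.sum(),P[k].max(0) if k.any() else None)
E
```

```text
clock: 18.68
tool_pos: [0.5415, -0.2473, 0.0173]
tool_rot: [-0.001, 0.984, -0.175, -0.006]
contact_force: [-16.3, 7.0, 16.7]
opening: 0.0005
gripper_force: 11.9
[[-14.74187967  25.12708066  17.33505376]] [-17.73540649   0.88898215] 16.72193792715894 11.912185802939348
flat x -60 y 89.4 89.4 1
flat x -52 y -38.2 89.4 46
flat x -44 y -38.6 89.4 92
flat x -36 y -144.5 89.5 577
flat x -28 y -144.9 89.3 649
flat x -20 y -145.8 89.2 698
y -30 upright top x None fence x -1.0
y -20 upright top x None fence x -1.0
y -10 upright top x None fence x -1.0
y 0 upright top x None fence x -0.9
y 50 upright top x [-4.6 -4.6] fence x -0.2
y 60 upright top x [-5.3 -4.5] fence x 0.5
y 70 upright top x [-5.3 -4.7] fence x 0.4
y 80 upright top x None fence x 0.3
y 86 upright top x None fence x 0.4
cover 1158 [102.10838014 127.61516273 240.85885307]
```

```bash
python3 -m pendant '[{"tx":0.02,"ty":0,"tz":-0.05,"turn":0},{"tx":0.02,"ty":0,"tz":-0.05,"turn":0},{"tx":0.02,"ty":0,"tz":-0.05,"turn":0},{"tx":0.02,"ty":0,"tz":-0.05,"turn":0}]';python3 - <<'E'
from h import *
o=robot.get_obs();f=o['contact_force'];F=f[:2]@rj;print(tojig(o['tool_pos']),F,f[2])
w=cam('wrist');v,u=np.mgrid[190:260,20:120];uv=np.c_[u.ravel(),v.ravel()];P=tojig(depth(w,uv))
for x in(-50,-40,-30,-22):
    k=(abs(P[:,0]-x)<1.5)&(P[:,1]>80)&(P[:,1]<95);print(x,'min z near stop',P[k][:,2].min().round(1) if k.any() else None)
E
```

```text
clock: 19.27
tool_pos: [0.5415, -0.2472, 0.0173]
tool_rot: [-0.001, 0.984, -0.175, -0.006]
contact_force: [-15.3, 6.1, 14.9]
opening: 0.0006
gripper_force: 11.5
[[-14.75278665  25.1475723   17.34740648]] [-16.47014811   0.40427591] 14.88933550013925
-50 min z near stop None
-40 min z near stop None
-30 min z near stop None
-22 min z near stop None
```

```bash
python3 -c "
from bench import robot
print(robot.close_job())"
```

```text
the job is handed in; nothing more can be done
None
```

I opened the cover until it rested back on its stop and slid the angle to the orange stop block. I handed the job in at 19.3 s, still pushing the angle with about 16 N to the fence and 15 N down; I did not re-image the stop seam or the counter, screwdriver and bottle at the end.

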